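# Complete the interlocking ring of cartons on the trivet

## Task

Candle cartons are being layered on the wooden trivet in an interlocking pinwheel: a square ring of four equal long cartons, each with one end facing the long side of its neighbour, and an empty square in the middle. Two opposite cartons already lie there; pick the two loose cartons of the same size from the table and lay them flat on the trivet in the two open places, close up to their neighbours (about 5 mm apart) and at right angles to the two already there. Leave those two where they are.

Things in the scene. Friction and masses are not known exactly. Their poses are not given: they have to be found in the camera images.
- laid_1: Plain white card carton, 120 x 44 x 30 mm high, about 150 g, loose, flat. Origin: centre of underside; x along its length, z up. Already on the trivet; its +y side faces the ring's inside. In its frame the two open places have carton centres at (87, 38, 0) and (-38, 87, 0) mm, carton length along its y: about 5 mm between neighbours. The ring's empty middle, about 81 mm square, is centred at (24.5, 62.5) mm.
- laid_2: Plain white card carton, 120 x 44 x 30 mm high, about 150 g, loose, flat. Origin: centre of underside; x along its length, z up. Already on the trivet (fixed slatted wooden square, 200 x 200, 16 mm high), opposite and parallel to laid_1: centre at about (49, 125, 0) mm in laid_1's frame.
- carton_a: Plain white card carton, 120 x 44 x 30 mm high, about 150 g, loose, flat. Origin: centre of underside; x along its length, z up. To be laid, in either open place. Starts on the table, to the robot's right of the trivet, length roughly along world y. Lying near it, but not wanted: shorter cartons of 78 x 44 and 80 x 80 mm, same height.
- carton_b: Plain white card carton, 120 x 44 x 30 mm high, about 150 g, loose, flat. Origin: centre of underside; x along its length, z up. To be laid, in either open place; the twin of carton_a. Starts on the table, to the robot's right of the trivet, length roughly along world y.
Things that resemble listed ones, but are neither listed nor needed, are in the scene too. Leave any red look-alike of the laid_2 alone.

How it is judged:
At the end, for the whole second after the job is handed in: One loose carton in each open place: centre within 14 mm along laid_1's x and y, underside level within 6 mm, length within 0.2 rad of laid_1's y. All four flat (0.1 rad) and at rest; laid_1 and laid_2 within 15 mm of their start, parallel within 0.2 rad (((x of carton_a in the frame of laid_1 between 0.073 and 0.101 m and y of carton_a in the frame of laid_1 between 0.024 and 0.052 m and z of carton_a in the frame of laid_1 between -0.006 and 0.006 m and angle between the x axis of each of carton_a, carton_b and the y axis of laid_1, either way round below 0.2 rad and x of carton_b in the frame of laid_1 between -0.052 and -0.024 m and y of carton_b in the frame of laid_1 between 0.073 and 0.101 m and z of carton_b in the frame of laid_1 between -0.006 and 0.006 m) or (x of carton_a in the frame of laid_1 between -0.052 and -0.024 m and y of carton_a in the frame of laid_1 between 0.073 and 0.101 m and z of carton_a in the frame of laid_1 between -0.006 and 0.006 m and angle between the x axis of each of carton_a, carton_b and the y axis of laid_1, either way round below 0.2 rad and x of carton_b in the frame of laid_1 between 0.073 and 0.101 m and y of carton_b in the frame of laid_1 between 0.024 and 0.052 m and z of carton_b in the frame of laid_1 between -0.006 and 0.006 m)) and linear speed of each of carton_a, carton_b, laid_1, laid_2 below 0.02 m/s and angle between each of carton_a, carton_b, laid_1, laid_2's own z axis and vertical below 0.1 rad and distance of each of laid_1, laid_2 from where it was at the start of the episode below 0.015 m and angle between the x axis of laid_1 and the x axis of laid_2, either way round below 0.2 rad); the robot touches nothing.
It fails at once if a carton that already lay on the trivet is moved more than 20 mm (distance of any of laid_1, laid_2 from where it was at the start of the episode above 0.02 m).
It also fails if it takes over 53 s, if anything falls off the work surface, if the arm or the gripper's body presses on something with over 40 N, if the wrist force passes 120 N, or if a joint passes its speed limit or range.

## Robot

A 6-joint arm with a two-finger parallel gripper is mounted at the origin on the work surface. World frame = base frame: x ahead of the robot, y to its left, z up, the work surface at z = 0. Lengths are in m, angles in rad, forces in N, time in s.
With the tool pointing down it reaches from about 0.35 to 0.975 m from the base axis. Payload 4.9 kg.
Tool frame: the origin (TCP) lies at the very end of the fingers, on their centre line; the grasp point (between the pads) lies 19 mm behind it; x points along the fingers, y is the direction in which the jaws open and shut, and the axes are right-handed (so a half turn about x gives the same grasp; the last joint's range is limited). The gripper opens to 85 mm and grips with 20 to 120 N. Pads are 22 mm wide; open, the fingers measure 114 mm over their backs; the gripper's body (76 mm by 85 mm) begins 54 mm behind the grasp point. The pads swing forward as they close: fully open they stand 13 mm farther back than shut.
Start: joints at [-1.354, 0.053, 1.613, -0, 1.476, -0.119], TCP at [0.206, -0.59, 0.231] pointing down, gripper open.
Joint ranges: [-3.01, 3.01], [-1.01, 2.22], [0.06, 2.58], [-1.02, 4.17], [0.09, 2.62], [-3.14, 3.14]. Speed limits (rad/s): [2.57, 2.57, 3.14, 3.14, 3.14, 3.14].

## Interface

Orientations are given as a rotation vector (axis times angle).
In Python, from station import ctrl gives the robot as it stands. The module is installed in compiled form; this text tells all that it offers.
- The arm moves only by the shell command python3 -m handwheel 'ROWS' [FORCE]. ROWS is JSON, one flat list of numbers, 7 for each row, row after row: the opening, from 0 (shut) to 1 (fully open), then the shift along the tool's x, y, z in m, then the turn, a rotation vector about the tool's x, y, z in degrees. A call has 1 to 12 rows; each row is the pose to reach, as a shift and turn from the pose commanded when the call began, along the tool's axes at that moment; what a row does not reach only later rows make up. A row lasts 1/12 s, in which the tool goes at most 41.7 mm and 7.16 degrees, less where a joint would pass 70% of its speed; a pose out of reach is approached as far as the arm can. A call with a gripper value outside its range is refused whole. The fingers move at their own pace and stop on an object; FORCE is the grip in N (left out, the last holds). Time passes only in rows, so rows that repeat a pose let the fingers close. It gives the time, the measured TCP pose, the force and the opening at its end, in the units of the state.
- ctrl.get_obs(): the state, without advancing time (a new reading comes with each control period).
- ctrl.get_image(name): name is "scene" or "top" or "wrist"; returns (picture, depth): 384x512x3 uint8, blue, green, red; 384x512 float32, m along the optical axis (not along the pixel's ray), 0 where there is no reading.
- ctrl.camera_params(name): a dict with "fov_y" (degrees; the focal length in pixels is half the picture's height over the tangent of half this angle, whatever the lens; pixels are square), "cx", "cy" (the principal point, pixels), "R" (3x3) and "t" (3): a world point X has camera coordinates R X + t; the wrist camera has in their place "hand_eye" (4x4, takes a point from camera to tool coordinates, whose origin is the TCP and whose axes are the tool frame's). Camera axes: x right, y down, z forward; pixel columns grow to the right and rows downward; lengths in m; the calibration is good to about 2 mm. A picture is of the moment at which its call begins: read the wrist's pose just before it. camera_params takes no time and is no camera call.
- ctrl.finish_job(): hands the job in, once; it reports no verdict.
The state is a dict: "t": time; "q": joint angles; "dq": joint speeds; "effort": joint torques, N m; "tool_pos": TCP position; "tool_rot": TCP orientation; "contact_force": force on the tool from outside, world axes, zero at the start; "wrist_torque": the same for the moment, N m; "opening": finger opening in m.
Only numpy, scipy, OpenCV 4.12 (cv2) and the standard library are available. Lean on these libraries where they do the work, as an engineer would, in place of code of your own. Each camera call takes 0.05 s, during which the arm holds its last target.

## Working session

There is one attempt and no reset: what is moved stays moved. The work goes in short steps, Python scripts to look and compute and a shell command to move; the robot and the scene stay as the last step left them, time stands still between calls to the robot, and variables do not carry over. Pictures are saved under pics/ and viewed, and the job is handed in when it is done.

```bash
mkdir -p pics
python3 - <<'E'
from station import ctrl
import cv2,numpy as np
o=ctrl.get_obs();print(o)
for n in ["top","scene"]:
    im,d=ctrl.get_image(n);cv2.imwrite(f"pics/{n}0.png",im);np.save(f"pics/{n}0.npy",d)
    p=ctrl.camera_params(n);print(n,p)
print(ctrl.camera_params("wrist"))
E
```

```text
{'t': 0.0, 'q': array([-1.35401656e+00,  5.33421591e-02,  1.61428485e+00, -8.88483943e-06,
        1.47599854e+00, -1.18989773e-01]), 'dq': array([-0.00186604,  0.00056116, -0.00313094,  0.00012455, -0.00197561,
        0.00123016]), 'effort': array([ 2.13524768e-04, -3.93682516e+01, -3.70176458e+01,  5.15123781e-05,
        7.19954580e-03,  1.02921396e-05]), 'tool_pos': array([ 0.20580491, -0.58948802,  0.2300776 ]), 'tool_rot': array([ 2.04008732,  0.34787433, -2.0403112 ]), 'contact_force': array([-0.14798519,  0.35587146,  0.45744538]), 'wrist_torque': array([-0.01485147, -0.02132585, -0.00436039]), 'opening': 0.08523720293077863}
top {'fov_y': 54.766575003968896, 'cx': 260.83426180383566, 'cy': 192.44725753561622, 'R': array([[-0.01476489, -0.99965266, -0.0218303 ],
       [-0.99798191,  0.01608168, -0.06142871],
       [ 0.06175844,  0.02087926, -0.99787271]]), 't': array([0.0532916 , 0.46038156, 1.02132889])}
scene {'fov_y': 50.06329194173807, 'cx': 253.90304033891988, 'cy': 187.44831912870134, 'R': array([[-0.52030733,  0.85392686, -0.00944469],
       [ 0.67909134,  0.40702159, -0.61087509],
       [-0.51779845, -0.3242566 , -0.79167065]]), 't': array([ 0.18695142, -0.28522807,  1.41220202])}
{'fov_y': 65.17754851109981, 'cx': 257.8867849640981, 'cy': 192.4535950870453, 'hand_eye': array([[ 3.17675626e-04, -3.09411630e-01,  9.50928148e-01,
        -1.42344332e-01],
       [ 9.99999663e-01,  8.18051824e-04, -6.78923748e-05,
         4.75156948e-04],
       [-7.56901815e-04,  9.50927849e-01,  3.09411786e-01,
        -8.01969933e-02],
       [ 0.00000000e+00,  0.00000000e+00,  0.00000000e+00,
         1.00000000e+00]])}
```

View pics/top0.png

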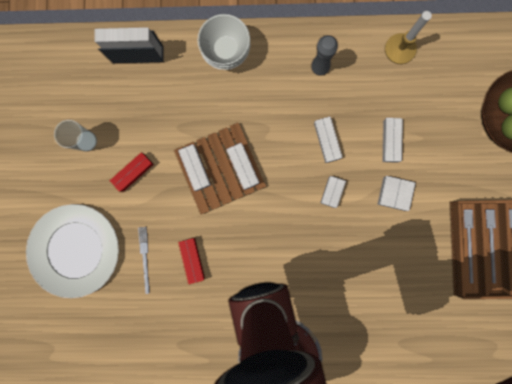

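View pics/scene0.png

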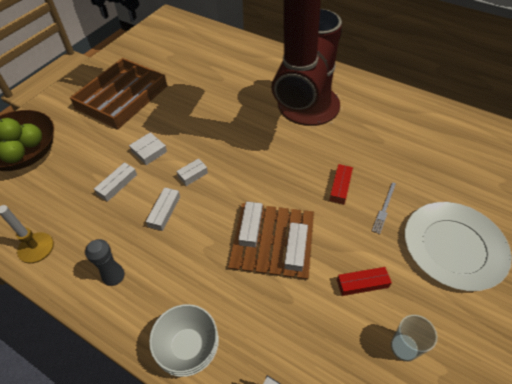

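The top view shows the laid pair at about (194,167) and (242,166) on the trivet. The loose long cartons are at (329,139) and (394,140), and the short ones at (334,191) and (397,193). Red look-alikes are at (131,172) and (191,260). I'll measure these and enlarge the view.

```bash
cat > h.py <<'E'
import numpy as np,cv2
from scipy.spatial.transform import Rotation as Ro
def K(p): return 192/np.tan(np.radians(p["fov_y"]/2))
def ray_plane(p,uv,z,R=None,t=None):
    f=K(p);uv=np.atleast_2d(uv).astype(float)
    d=np.c_[(uv[:,0]-p["cx"])/f,(uv[:,1]-p["cy"])/f,np.ones(len(uv))]
    R=p["R"] if R is None else R; t=p["t"] if t is None else t
    C=-R.T@t; D=d@R
    return C+D*((z-C[2])/D[:,2])[:,None]
def wrist_RT(p,o):
    H=p["hand_eye"];Rt=Ro.from_rotvec(o["tool_rot"]).as_matrix()
    Rw=Rt@H[:3,:3];C=Rt@H[:3,3]+o["tool_pos"]
    return Rw.T,-Rw.T@C
def cloud(p,d,R,t):
    f=K(p);v,u=np.mgrid[0:384,0:512]
    P=np.stack([(u-p["cx"])/f*d,(v-p["cy"])/f*d,d],-1)
    return (P-t)@R
def rect(pts):
    (c,s,a)=cv2.minAreaRect((pts[:,:2]*1000).astype(np.float32))
    if s[0]<s[1]: s=(s[1],s[0]);a+=90
    a=(a+90)%180-90
    return np.round(c,1),np.round(s,1),round(a,1)
E
python3 - <<'E'
from h import *
from station import ctrl
p=ctrl.camera_params("top");im=cv2.imread("pics/top0.png");d=np.load("pics/top0.npy")
W=cloud(p,d,p["R"],p["t"])
print("table z",np.median(W[220:240,200:230,2]),"trivet",W[150:190,215:225,2].mean())
hsv=cv2.cvtColor(im,cv2.COLOR_BGR2HSV)
for nm,roi,zt in [("L1",(175,140,215,200),.046),("L2",(222,138,265,192),.046),("A",(308,110,350,168),.03),("B",(375,110,412,170),.03),("s1",(315,172,355,212),.03),("s2",(372,170,422,215),.03)]:
    x0,y0,x1,y1=roi
    m=np.zeros((384,512),np.uint8);m[y0:y1,x0:x1]=((hsv[...,1]<60)&(hsv[...,2]>110)&(np.abs(W[...,2]-zt)<.012))[y0:y1,x0:x1]
    cs,_=cv2.findContours(m,0,1);c=max(cs,key=cv2.contourArea)[:,0]
    mz=np.median(W[...,2][m>0])
    print(nm,rect(ray_plane(p,c,zt)),round(mz,4),cv2.minAreaRect(c.astype(np.float32)))
cv2.imwrite("pics/crop0.png",cv2.resize(im[90:230,160:430],None,fx=2.9,fy=2.9,interpolation=cv2.INTER_CUBIC))
E
```

```text
table z -0.0001025363471862878 trivet 0.01901517115544217
L1 (array([531.3, 228.9]), array([121.3,  45.1]), 21.5) 0.0458 ((193.39654541015625, 167.24136352539062), (43.824100494384766, 16.526884078979492), 68.19859313964844)
L2 (array([532.9,  96.3]), array([120.6,  43.9]), 22.8) 0.0458 ((241.8351287841797, 165.85255432128906), (43.89850997924805, 16.14615821838379), 66.25050354003906)
A (array([ 605.1, -140.5]), array([120.6,  46.2]), 14.1) 0.0301 ((327.4226379394531, 139.2248992919922), (43.25912857055664, 16.75614356994629), 74.2913589477539)
B (array([ 600.8, -319.4]), array([120.6,  46.7]), -2.0) 0.0301 ((392.5, 139.5), (43.0, 17.0), 90.0)
s1 (array([ 459.3, -150.6]), array([77.7, 44.9]), -19.7) 0.0301 ((332.45001220703125, 191.64999389648438), (16.443843841552734, 28.144268035888672), 18.434947967529297)
s2 (array([ 452.5, -323.8]), array([83.5, 81. ]), 75.6) 0.03 ((396.1754150390625, 193.12948608398438), (30.977569580078125, 29.488813400268555), 13.240520477294922)
```

View pics/crop0.png

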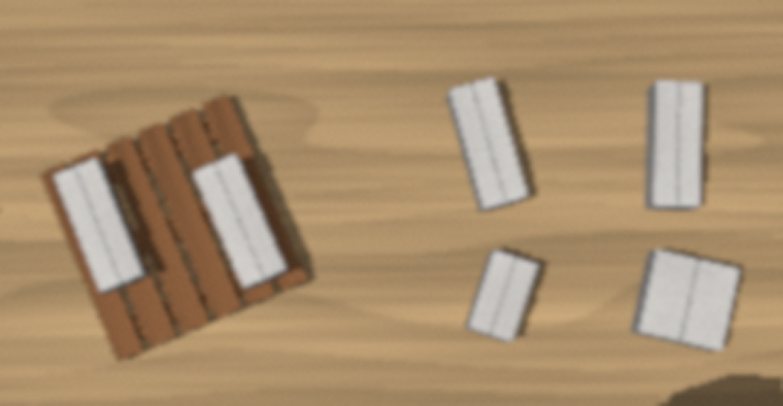

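Both 120x44 blobs, A at (328,139) and B at (393,140), measure 120.6 x 46 mm with top height 30 mm. The other two measure 78x45 and 83x81 mm, so they're the unwanted short ones. One disagreement: A and B lie with their length roughly along world x, not y as described. They are still the only two of the right size. Laid pair check: 121x45 mm, top at 46 mm, offset about (48,124) against the expected (49,125).

Next I'll write a planner that gives tool-frame shifts.

```bash
cat >> h.py <<'E'
def plan(o,pos,yaw):
    """pos world m, yaw deg of tool y (jaw) direction; tool x down. prints shift/turn in tool axes"""
    Rt=Ro.from_rotvec(o["tool_rot"]).as_matrix()
    best=None
    for k in (-360,-180,0,180):
        a=np.radians(yaw+k);x=np.array([0,0,-1.]);y=np.array([np.cos(a),np.sin(a),0]);
        T=np.stack([x,y,np.cross(x,y)],1)
        r=np.degrees(Ro.from_matrix(Rt.T@T).as_rotvec())
        print("  opt jaw",yaw+k,"turn",np.round(r,1))
    print("  shift mm",np.round(Rt.T@(np.array(pos)-o["tool_pos"])*1000,1))
    print("  now jaw yaw",np.degrees(np.arctan2(Rt[1,1],Rt[0,1])).round(2),"q1,q6 deg",np.degrees(o["q"][[0,5]]).round(1),"x axis",Rt[:,0].round(3),"z axis",Rt[:,2].round(3))
E
python3 - <<'E'
from h import *
from station import ctrl
o=ctrl.get_obs()
plan(o,[.605,-.1405,.15],14.1+90)
E
```

```text
opt jaw -255.9 turn [-174.9   -0.2   -0. ]
  opt jaw -75.9 turn [ 5.1 -0.   0.1]
  opt jaw 104.1 turn [-174.9   -0.2   -0. ]
  opt jaw 284.1 turn [ 5.1 -0.   0.1]
  shift mm [  80.8 -292.3 -524.8]
  now jaw yaw -70.76 q1,q6 deg [-77.6  -6.8] x axis [-0.     0.002 -1.   ] z axis [-0.944 -0.33  -0.   ]
```

```bash
python3 -m handwheel '[1,0,-0.292,-0.525,5.1,0,0, 1,0,-0.292,-0.525,5.1,0,0, 1,0,-0.292,-0.525,5.1,0,0, 1,0,-0.292,-0.525,5.1,0,0, 1,0,-0.292,-0.525,5.1,0,0, 1,0,-0.292,-0.525,5.1,0,0, 1,0,-0.292,-0.525,5.1,0,0, 1,0,-0.292,-0.525,5.1,0,0, 1,0,-0.292,-0.525,5.1,0,0, 1,0,-0.292,-0.525,5.1,0,0, 1,0,-0.292,-0.525,5.1,0,0, 1,0,-0.292,-0.525,5.1,0,0]' 40
python3 - <<'E'
from h import *
from station import ctrl
o=ctrl.get_obs()
plan(o,[.605,-.1405,.15],-75.9)
E
```

```text
t: 1.1
tool_pos: [0.5392, -0.2146, 0.2309]
tool_rot: [2.09, 0.26, -2.091]
contact_force: [0.5, -1.2, -0.0]
opening: 0.0855
  opt jaw -435.9 turn [0. 0. 0.]
  opt jaw -255.9 turn [-180.   -0.    0.]
  opt jaw -75.9 turn [0. 0. 0.]
  opt jaw 104.1 turn [-180.   -0.    0.]
  shift mm [ 80.8 -55.7 -81.9]
  now jaw yaw -75.85 q1,q6 deg [-29.   46.8] x axis [-0.  0. -1.] z axis [-0.97  -0.244  0.   ]
```

```bash
python3 -m handwheel '[1,0,-0.056,-0.082,0,0,0, 1,0,-0.056,-0.082,0,0,0, 1,0,-0.056,-0.082,0,0,0, 1,0,-0.056,-0.082,0,0,0, 1,0,-0.056,-0.082,0,0,0]'
cat > wr.py <<'E'
from h import *
from station import ctrl
import sys
def shot(name):
    p=ctrl.camera_params("wrist");o=ctrl.get_obs();im,d=ctrl.get_image("wrist")
    R,t=wrist_RT(p,o);W=cloud(p,d,R,t)
    cv2.imwrite(f"pics/{name}.png",im);np.save(f"pics/{name}.npy",d)
    print("t",o["t"])
    return p,o,im,W,R,t
def blobs(p,im,W,R,t,zt,minA=300):
    hsv=cv2.cvtColor(im,cv2.COLOR_BGR2HSV)
    m=((hsv[...,1]<60)&(hsv[...,2]>100)&(np.abs(W[...,2]-zt)<.010)).astype(np.uint8)
    m=cv2.morphologyEx(m,cv2.MORPH_OPEN,np.ones((3,3),np.uint8))
    cs,_=cv2.findContours(m,0,1)
    for c in cs:
        if cv2.contourArea(c)>minA:
            mk=np.zeros(m.shape,np.uint8);cv2.drawContours(mk,[c],-1,1,-1)
            print(" px",c[:,0].mean(0).round(),"rect",rect(ray_plane(p,c[:,0],zt,R,t)),"z",np.median(W[...,2][mk>0]).round(4))
E
python3 - <<'E'
from wr import *
p,o,im,W,R,t=shot("w1");blobs(p,im,W,R,t,.03);plan(o,[.605,-.1405,.003],-75.9)
E
```

```text
t: 1.52
tool_pos: [0.6041, -0.1419, 0.2306]
tool_rot: [2.088, 0.261, -2.091]
contact_force: [0.2, -0.3, 0.4]
opening: 0.0852
t 1.5167
 px [337. 303.] rect (array([ 448.1, -294.2]), array([49.4, 20.7]), -14.7) z 0.0296
 px [239. 271.] rect (array([ 461.4, -152.3]), array([76.7, 44.3]), -19.7) z 0.0297
 px [388. 210.] rect (array([ 592. , -314.6]), array([95.3, 32.6]), -3.0) z 0.0296
 px [259. 160.] rect (array([ 607.4, -142.4]), array([117.6,  43.3]), 14.7) z 0.0297
  opt jaw -435.9 turn [0.1 0.1 0. ]
  opt jaw -255.9 turn [-1.799e+02 -0.000e+00  1.000e-01]
  opt jaw -75.9 turn [0.1 0.1 0. ]
  opt jaw 104.1 turn [-1.799e+02 -0.000e+00  1.000e-01]
  shift mm [227.5  -1.1  -1.6]
  now jaw yaw -75.77 q1,q6 deg [-20.1  55.7] x axis [-0.002 -0.    -1.   ] z axis [-0.969 -0.246  0.002]
```

View pics/w1.png

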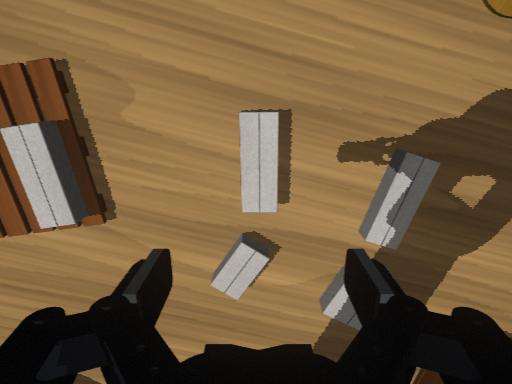

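A sits at (259,160) in the wrist view, alone between the jaws, at (607,-142) mm and 14.7°. The top camera gave (605,-140.5) and 14.1°, so they agree. I'll descend, gripping 10 mm towards its far end.

```bash
python3 -m handwheel '[1,0.04,0.001,-0.013,0,0,0, 1,0.08,0.001,-0.013,0,0,0, 1,0.12,0.001,-0.013,0,0,0, 1,0.16,0.001,-0.013,0,0,0, 1,0.19,0.001,-0.013,0,0,0, 1,0.21,0.001,-0.013,0,0,0, 1,0.22,0.001,-0.013,0,0,0, 1,0.227,0.001,-0.013,0,0,0, 1,0.227,0.001,-0.013,0,0,0]'
python3 -m handwheel '[0,0,0,0,0,0,0, 0,0,0,0,0,0,0, 0,0,0,0,0,0,0, 0,0,0,0,0,0,0, 0,0,0,0,0,0,0, 0,0,0,0,0,0,0, 0,0,0,0,0,0,0, 0,0,0,0,0,0,0]' 40
```

```text
t: 2.32
tool_pos: [0.6162, -0.141, 0.0036]
tool_rot: [2.09, 0.258, -2.093]
contact_force: [-0.2, 0.9, 0.4]
opening: 0.0856
t: 2.98
tool_pos: [0.6185, -0.1405, 0.0063]
tool_rot: [2.092, 0.258, -2.087]
contact_force: [-0.6, -0.1, 6.8]
opening: 0.0435
```

```bash
python3 -m handwheel '[0,-0.02,0,0,0,0,0, 0,-0.05,0,0,0,0,0, 0,-0.09,0,0,0,0,0, 0,-0.13,0,0,0,0,0, 0,-0.16,0,0,0,0,0, 0,-0.16,0,0,0,0,0]'
python3 - <<'E'
from wr import *
p,o,im,W,R,t=shot("w2");print(o["opening"],o["contact_force"])
# carton top plane: in-hand
zc=o["tool_pos"][2]
hsv=cv2.cvtColor(im,cv2.COLOR_BGR2HSV)
print("z at carton px",[round(W[v,u,2]-zc,4) for v,u in [(240,258),(260,250),(280,258),(300,258)]])
plan(o,[.5992-.0038,.1634+.0093,.15],22.1)
E
```

```text
t: 3.48
tool_pos: [0.6213, -0.1414, 0.1736]
tool_rot: [2.101, 0.252, -2.074]
contact_force: [1.0, -0.8, -0.9]
opening: 0.0432
t 3.4833
0.04315810909386206 [ 0.97657909 -0.78864704 -0.91194313]
z at carton px [np.float64(0.0239), np.float64(0.023), np.float64(0.0233), np.float64(0.0245)]
  opt jaw -337.9 turn [-97.9  -0.1  -0.9]
  opt jaw -157.9 turn [82.1 -0.9  0.1]
  opt jaw 22.1 turn [-97.9  -0.1  -0.9]
  opt jaw 202.1 turn [82.1 -0.9  0.1]
  shift mm [  21.7 -311.1  -51.4]
  now jaw yaw -75.85 q1,q6 deg [-19.5  56.3] x axis [ 0.014 -0.005 -1.   ] z axis [-0.97  -0.245 -0.012]
```

View pics/w2.png

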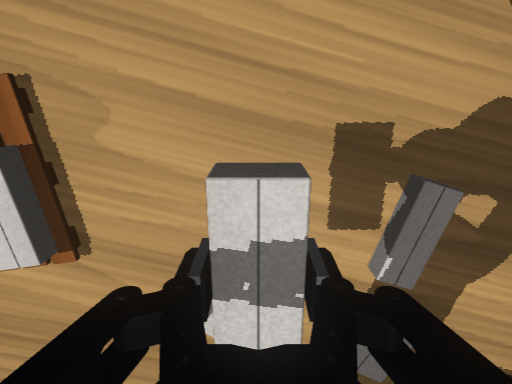

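The carton is held square: top face spans columns 207–310, opening 43 mm, its top 23.5 mm above the TCP. Before placing I'll check the trivet cartons with the wrist camera on the way, from a spot where both show to the left of the load.

```bash
python3 -m handwheel '[0,-0.076,-0.195,0.076,0,0,0, 0,-0.076,-0.195,0.076,0,0,0, 0,-0.076,-0.195,0.076,0,0,0, 0,-0.076,-0.195,0.076,0,0,0, 0,-0.076,-0.195,0.076,0,0,0, 0,-0.076,-0.195,0.076,0,0,0, 0,-0.076,-0.195,0.076,0,0,0, 0,-0.076,-0.195,0.076,0,0,0]'
python3 - <<'E'
from wr import *
p,o,im,W,R,t=shot("w3");blobs(p,im,W,R,t,.046)
zc=o["tool_pos"][2]; print("tcp",o["tool_pos"].round(4),"top dz",round(W[200:300:10,250,2].mean()-zc,4))
plan(o,[.5992-.0038,.1634+.0093,.15],22.1)
E
```

```text
t: 4.2
tool_pos: [0.4952, 0.0307, 0.2388]
tool_rot: [2.088, 0.26, -2.091]
contact_force: [0.2, -0.4, -1.4]
opening: 0.0431
t 4.2
 px [207. 115.] rect (array([534. ,  95.1]), array([118.9,  43.9]), 23.0) z 0.0458
 px [84. 86.] rect (array([532.1, 228.2]), array([119.2,  43.6]), 21.6) z 0.0458
tcp [0.4952 0.0307 0.2388] top dz 0.0232
  opt jaw -337.9 turn [-97.9   0.1   0.1]
  opt jaw -157.9 turn [82.1  0.1 -0.1]
  opt jaw 22.1 turn [-97.9   0.1   0.1]
  opt jaw 202.1 turn [82.1  0.1 -0.1]
  shift mm [  88.5 -113.1 -132.1]
  now jaw yaw -75.78 q1,q6 deg [-5.  70.7] x axis [-0.001 -0.001 -1.   ] z axis [-0.969 -0.246  0.002]
```

View pics/w3.png

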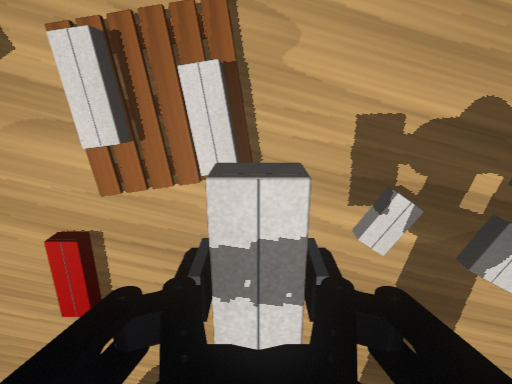

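The laid cartons read (534,95) and (532,228) mm at about 22.2°, against (533,96) and (531,229) from the top camera. They agree. Now the carton's offset in the hand.

Run:
```python
from wr import *
p=ctrl.camera_params("wrist");o=ctrl.get_obs();R,t=wrist_RT(p,o)
P=ray_plane(p,[(207,178),(310,178),(215,345),(302,345)],o["tool_pos"][2]+.0232,R,t)
Rt=Ro.from_rotvec(o["tool_rot"]).as_matrix();print(((P-o["tool_pos"])@Rt*1000).round(1))
off=np.array([.0])
C=np.array([533,161.8]);th=np.radians(22.2);ux=-np.array([np.cos(th),np.sin(th)]);uy=np.array([np.sin(th),-np.cos(th)])
P2=C-62.5*ux+24.5*uy;P1=C+62.5*ux-24.5*uy;print(P1,P2)
T=P2-uy*11
plan(o,[T[0]/1000,T[1]/1000,.15],22.2)
```

```text
[[-23.3 -20.5 -47.7]
 [-23.3  21.8 -47.8]
 [-23.1 -21.   38.8]
 [-23.1  22.5  38.8]]
[465.87598917 160.86878015] [600.12401083 162.73121985]
  opt jaw -337.8 turn [-98.1   0.1   0.1]
  opt jaw -157.8 turn [81.9  0.1 -0.1]
  opt jaw 22.2 turn [-98.1   0.1   0.1]
  opt jaw 202.2 turn [81.9  0.1 -0.1]
  shift mm [  88.1 -114.  -132.6]
  now jaw yaw -75.85 q1,q6 deg [-5.1 70.7] x axis [-0.002 -0.    -1.   ] z axis [-0.97  -0.244  0.002]
```

```bash
python3 -m handwheel '[0,0.0,-0.01,-0.011,-7,0,0, 0,0.0,-0.02,-0.022,-14,0,0, 0,0.0,-0.03,-0.033,-21,0,0, 0,0,-0.04,-0.044,-28,0,0, 0,0,-0.05,-0.055,-35,0,0, 0,0,-0.06,-0.066,-42,0,0, 0,0,-0.07,-0.08,-49,0,0, 0,0,-0.08,-0.092,-56,0,0, 0,0,-0.09,-0.105,-63,0,0, 0,0,-0.1,-0.115,-70,0,0, 0,0,-0.11,-0.125,-77,0,0, 0,0,-0.115,-0.1325,-84,0,0]'
python3 - <<'E'
from wr import *
o=ctrl.get_obs()
plan(o,[.5955,.1741,.10],22.2)
E
```

```text
t: 5.25
tool_pos: [0.5971, 0.1738, 0.2374]
tool_rot: [1.098, 1.278, -1.103]
contact_force: [0.1, -0.1, -0.9]
opening: 0.0431
  opt jaw -337.8 turn [-13.8  -0.    0.2]
  opt jaw -157.8 turn [166.2   0.3   0. ]
  opt jaw 22.2 turn [-13.8  -0.    0.2]
  opt jaw 202.2 turn [166.2   0.3   0. ]
  shift mm [137.4  -1.   -0.5]
  now jaw yaw 8.41 q1,q6 deg [9.4 1. ] x axis [-0.004 -0.001 -1.   ] z axis [ 0.146 -0.989  0.   ]
```

```bash
python3 -m handwheel '[0,0.03,-0.001,0,-7,0,0, 0,0.06,-0.001,0,-13.9,0,0, 0,0.1,-0.001,0,-13.9,0,0, 0,0.13,-0.001,0,-13.9,0,0, 0,0.145,-0.001,0,-13.9,0,0, 0,0.145,-0.001,0,-13.9,0,0,0,0.145,-0.001,0,-13.9,0,0]'
python3 - <<'E'
from wr import *
p,o,im,W,R,t=shot("w4")
plan(o,[.5955,.1741,.0235],22.2);print(o["tool_pos"])
blobs(p,im,W,R,t,.046)
E
```

```text
t: 5.83
tool_pos: [0.5944, 0.1728, 0.0924]
tool_rot: [0.92, 1.37, -0.926]
contact_force: [-0.0, 0.1, -0.9]
opening: 0.043
t 5.8333
  opt jaw -337.8 turn [-0.3 -0.1  0.3]
  opt jaw -157.8 turn [1.797e+02 4.000e-01 1.000e-01]
  opt jaw 22.2 turn [-0.3 -0.1  0.3]
  opt jaw 202.2 turn [1.797e+02 4.000e-01 1.000e-01]
  shift mm [68.9  1.8 -0.8]
  now jaw yaw 21.95 q1,q6 deg [  9.3 -12.6] x axis [-0.005 -0.001 -1.   ] z axis [ 0.374 -0.928 -0.001]
[0.5944361  0.17275147 0.09239041]
 px [110. 288.] rect (array([518.7,  77.3]), array([76.3, 20.4]), 23.4) z 0.0456
 px [121. 262.] rect (array([518.4, 103.7]), array([96.2, 26.5]), 23.0) z 0.0455
 px [197. 119.] rect (array([536.3, 218.5]), array([118.8,  21.1]), 21.6) z 0.0457
 px [195.  81.] rect (array([528.2, 238.9]), array([118.9,  21.4]), 21.6) z 0.0457
```

View pics/w4.png

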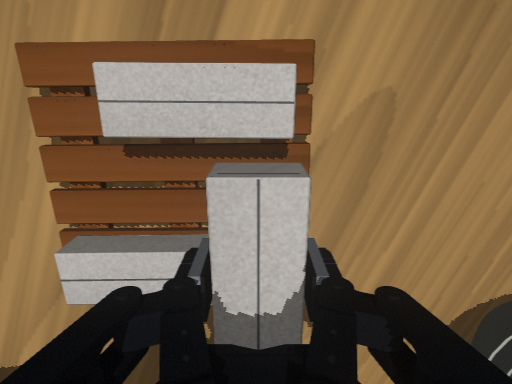

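Lined up: the held carton's far end faces the inner side of the upper laid carton (edge row 137), and the lower laid carton's end faces its long side. I'll lower it.

```bash
python3 -m handwheel '[0,0.015,0.002,-0.001,0,0,0, 0,0.03,0.002,-0.001,0,0,0, 0,0.045,0.002,-0.001,0,0,0, 0,0.055,0.002,-0.001,0,0,0, 0,0.062,0.002,-0.001,0,0,0, 0,0.066,0.002,-0.001,0,0,0, 0,0.066,0.002,-0.001,0,0,0, 0,0.066,0.002,-0.001,0,0,0]'
python3 - <<'E'
from wr import *
o=ctrl.get_obs()
plan(o,[.5955,.1741,.0235],22.2);print(o["tool_pos"],o["contact_force"])
E
```

```text
t: 6.55
tool_pos: [0.5972, 0.176, 0.0299]
tool_rot: [0.922, 1.366, -0.921]
contact_force: [1.1, -0.7, -1.5]
opening: 0.0432
  opt jaw -337.8 turn [-0.2  0.  -0.1]
  opt jaw -157.8 turn [ 1.798e+02 -1.000e-01 -0.000e+00]
  opt jaw 22.2 turn [-0.2  0.  -0.1]
  opt jaw 202.2 turn [ 1.798e+02 -1.000e-01 -0.000e+00]
  shift mm [ 6.4 -2.3  1.1]
  now jaw yaw 22.04 q1,q6 deg [  9.6 -12.5] x axis [ 0.001  0.    -1.   ] z axis [ 0.375 -0.927  0.   ]
[0.59719109 0.17596508 0.02987738] [ 1.08233314 -0.7273708  -1.46075512]
```

```bash
python3 -m handwheel '[0,0.002,-0.001,0.0005,0,0,0, 0,0.004,-0.001,0.0005,0,0,0, 0,0.006,-0.001,0.0005,0,0,0, 0,0.007,-0.001,0.0005,0,0,0, 0,0.007,-0.001,0.0005,0,0,0]'
```

```text
t: 6.97
tool_pos: [0.5961, 0.175, 0.0225]
tool_rot: [0.921, 1.367, -0.921]
contact_force: [-0.4, -0.4, -1.5]
opening: 0.0434
```

```bash
python3 -m handwheel '[0,0.001,0,0,0,0,0, 0,0.0015,0,0,0,0,0, 0,0.0015,0,0,0,0,0]'
```

```text
t: 7.22
tool_pos: [0.5965, 0.1752, 0.0223]
tool_rot: [0.922, 1.366, -0.921]
contact_force: [-2.7, -0.9, 4.5]
opening: 0.0436
```

In contact (+4.5 N), so I'll release and rise.

```bash
python3 -m handwheel '[0.85,0,0,0,0,0,0, 0.85,0,0,0,0,0,0, 0.85,0,0,0,0,0,0, 0.85,0,0,0,0,0,0, 0.85,0,0,0,0,0,0, 0.85,-0.02,0,0,0,0,0, 0.85,-0.05,0,0,0,0,0, 0.85,-0.09,0,0,0,0,0, 1,-0.13,0,0,0,0,0, 1,-0.17,0,0,0,0,0, 1,-0.21,0,0,0,0,0]'
python3 - <<'E'
from wr import *
p,o,im,W,R,t=shot("w5")
blobs(p,im,W,R,t,.046)
plan(o,[.600,-.3195,.15],-92)
E
```

```text
t: 8.13
tool_pos: [0.5955, 0.1749, 0.2326]
tool_rot: [0.921, 1.367, -0.921]
contact_force: [1.3, 0.1, -0.8]
opening: 0.0855
t 8.1333
 px [455. 280.] rect (array([883.7, 132. ]), array([95.1, 93. ]), 84.3) z 0.041
 px [184. 208.] rect (array([533.6,  97.2]), array([119.6,  46.1]), 22.8) z 0.0456
 px [259. 176.] rect (array([601.7, 164.2]), array([118.6,  43.4]), -67.9) z 0.0457
 px [221.  99.] rect (array([532.1, 228.7]), array([119.1,  43. ]), 22.1) z 0.0457
  opt jaw -452 turn [114.   0.   0.]
  opt jaw -272 turn [-66.  -0.   0.]
  opt jaw -92 turn [114.   0.   0.]
  opt jaw 88 turn [-66.  -0.   0.]
  shift mm [  82.6 -181.4  460. ]
  now jaw yaw 22.04 q1,q6 deg [  9.5 -12.5] x axis [-0. -0. -1.] z axis [ 0.375 -0.927  0.   ]
```

View pics/w5.png

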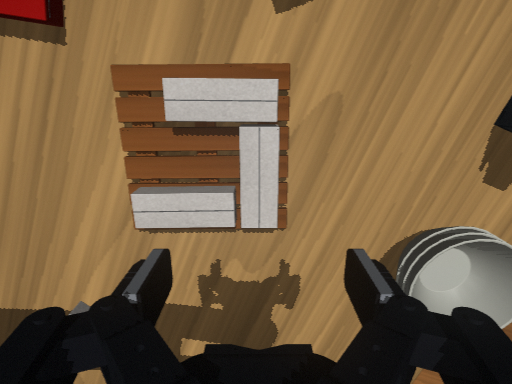

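Carton A landed at (602,164) mm and -67.9°, against a target of (600,163). It shows at (259,176), with the laid pair unmoved. On to carton B.

```bash
python3 -m handwheel '[1,0,-0.011,0.029,7,0,0, 1,0,-0.023,0.058,14,0,0, 1,0,-0.034,0.086,21,0,0, 1,0,-0.045,0.115,28,0,0, 1,0,-0.057,0.144,35,0,0, 1,0,-0.068,0.173,42,0,0, 1,0,-0.079,0.201,49,0,0, 1,0,-0.09,0.23,56,0,0, 1,0,-0.102,0.26,63,0,0, 1,0,-0.113,0.288,70,0,0, 1,0,-0.125,0.316,77,0,0, 1,0,-0.136,0.345,84,0,0]'
python3 - <<'E'
from wr import *
o=ctrl.get_obs()
plan(o,[.600,-.3195,.23],-92)
E
```

```text
t: 9.18
tool_pos: [0.599, -0.1973, 0.2304]
tool_rot: [1.951, 0.481, -1.952]
contact_force: [1.1, -0.7, -0.1]
opening: 0.0853
  opt jaw -452 turn [29.7  0.   0. ]
  opt jaw -272 turn [-150.3   -0.     0. ]
  opt jaw -92 turn [29.7  0.   0. ]
  opt jaw 88 turn [-150.3   -0.     0. ]
  shift mm [  0.4 108.7  55.9]
  now jaw yaw -62.31 q1,q6 deg [-25.   37.3] x axis [-0.  0. -1.] z axis [-0.885 -0.465  0.   ]
```

```bash
python3 -m handwheel '[1,0,0.025,0.013,7,0,0, 1,0,0.05,0.026,14,0,0, 1,0,0.075,0.039,21,0,0, 1,0,0.1,0.052,28,0,0, 1,0,0.109,0.056,29.7,0,0, 1,0,0.109,0.056,29.7,0,0]'
python3 - <<'E'
from wr import *
p,o,im,W,R,t=shot("w6")
blobs(p,im,W,R,t,.03)
plan(o,[.600,-.3195,.0035],-92);print(o["tool_pos"])
E
```

```text
t: 9.68
tool_pos: [0.6007, -0.3205, 0.2301]
tool_rot: [-2.205, 0.034, 2.206]
contact_force: [0.2, 0.0, 0.3]
opening: 0.0854
t 9.6833
 px [128. 262.] rect (array([ 471.1, -151.8]), array([59.1, 32.6]), -19.4) z 0.0298
 px [266. 274.] rect (array([ 454.5, -327. ]), array([79.8, 79.2]), 75.8) z 0.0297
 px [259. 162.] rect (array([ 603.2, -322.5]), array([118.8,  43. ]), -2.7) z 0.0297
  opt jaw -452 turn [0.2 0.  0. ]
  opt jaw -272 turn [-1.798e+02 -0.000e+00  1.000e-01]
  opt jaw -92 turn [0.2 0.  0. ]
  opt jaw 88 turn [-1.798e+02 -0.000e+00  1.000e-01]
  shift mm [226.6  -0.9   0.6]
  now jaw yaw -91.79 q1,q6 deg [-34.3  57.5] x axis [-0.001  0.    -1.   ] z axis [-1.     0.031  0.001]
[ 0.6006859  -0.32048005  0.23006094]
```

View pics/w6.png

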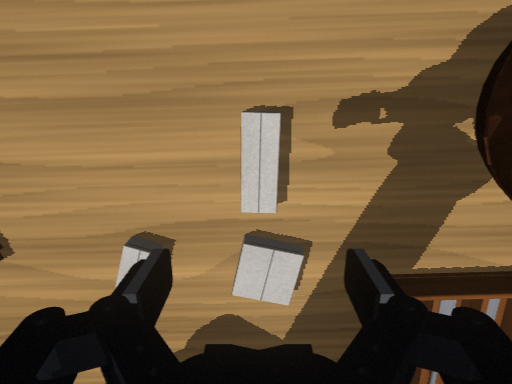

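B is at (259,162), measuring 119x43 mm at (603,-322.5) and -2.7°. The 80x80 carton at (266,274) is clear of the jaws. I'll grip 11 mm towards the near end.

```bash
python3 -m handwheel '[1,0.04,0.002,0.0085,0.7,0,0, 1,0.08,0.002,0.0085,0.7,0,0, 1,0.12,0.002,0.0085,0.7,0,0, 1,0.16,0.002,0.0085,0.7,0,0, 1,0.19,0.002,0.0085,0.7,0,0, 1,0.21,0.002,0.0085,0.7,0,0, 1,0.219,0.002,0.0085,0.7,0,0, 1,0.2245,0.002,0.0085,0.7,0,0, 1,0.2245,0.002,0.0085,0.7,0,0]'
python3 -m handwheel '[0,0,0,0,0,0,0, 0,0,0,0,0,0,0, 0,0,0,0,0,0,0, 0,0,0,0,0,0,0, 0,0,0,0,0,0,0, 0,0,0,0,0,0,0, 0,0,0,0,0,0,0, 0,0,0,0,0,0,0]' 40
python3 -m handwheel '[0,-0.02,0,0,0,0,0, 0,-0.05,0,0,0,0,0, 0,-0.09,0,0,0,0,0, 0,-0.13,0,0,0,0,0, 0,-0.17,0,0,0,0,0, 0,-0.2,0,0,0,0,0, 0,-0.2,0,0,0,0,0, 0,-0.2,0,0,0,0,0]'
python3 - <<'E'
from wr import *
p,o,im,W,R,t=shot("w7");print(o["tool_pos"],o["opening"],"dz",(W[240:300:10,258,2]-o["tool_pos"][2]).mean())
E
```

```text
t: 10.48
tool_pos: [0.5927, -0.319, 0.006]
tool_rot: [-2.201, 0.043, 2.202]
contact_force: [0.9, 0.8, 0.7]
opening: 0.0856
t: 11.15
tool_pos: [0.5938, -0.3209, 0.0084]
tool_rot: [-2.204, 0.047, 2.198]
contact_force: [-0.8, -0.2, 6.1]
opening: 0.0428
t: 11.82
tool_pos: [0.5936, -0.3209, 0.2095]
tool_rot: [-2.207, 0.049, 2.197]
contact_force: [0.7, -0.3, -1.3]
opening: 0.0436
t 11.8167
[ 0.59362609 -0.32091357  0.20953774] 0.043622591887984896 dz 0.021803320757249774
```

View pics/w7.png

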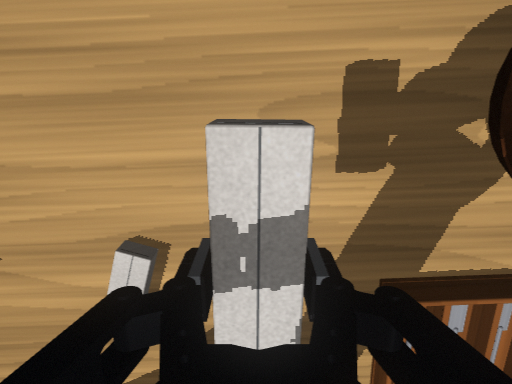

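Carton B is held. Its far top edge is at row 126, columns 207–313, and its top is 21.8 mm above the TCP. I'll work out its offset in the hand and the move.

Run:
```python
from wr import *
p=ctrl.camera_params("wrist");o=ctrl.get_obs();R,t=wrist_RT(p,o)
P=ray_plane(p,[(207,126),(313,126),(214,340),(302,340)],o["tool_pos"][2]+.0218,R,t)
Rt=Ro.from_rotvec(o["tool_rot"]).as_matrix();r=((P-o["tool_pos"])@Rt*1000);print(r.round(1))
off=r[:2,2].mean()+60;print("centre tool z",off)
C=np.array([533,162.3]);th=np.radians(22.2);ux=-np.array([np.cos(th),np.sin(th)]);uy=np.array([np.sin(th),-np.cos(th)])
P1=C+62.5*ux-24.5*uy
T=P1-uy*off;print(P1,T)
plan(o,[T[0]/1000,T[1]/1000,.2095],22.2)
```

```text
[[-21.8 -19.9 -68.6]
 [-21.8  21.8 -68.6]
 [-21.8 -21.8  36.9]
 [-21.8  22.4  36.8]]
centre tool z -8.59407327008293
[465.87598917 161.36878015] [469.12318058 153.41178051]
  opt jaw -337.8 turn [-114.6    0.    -0. ]
  opt jaw -157.8 turn [65.4 -0.  -0. ]
  opt jaw 22.2 turn [-114.6    0.    -0. ]
  opt jaw 202.2 turn [65.4 -0.  -0. ]
  shift mm [  -3.2 -468.   142.7]
  now jaw yaw -92.36 q1,q6 deg [-34.7  57.7] x axis [ 0. -0. -1.] z axis [-0.999  0.041 -0.   ]
```

```bash
python3 -m handwheel '[0,0,-0.0275,0.0084,-6.75,0,0, 0,0,-0.055,0.0168,-13.5,0,0, 0,0,-0.0825,0.0252,-20.25,0,0, 0,0,-0.11,0.0336,-27,0,0, 0,0,-0.1375,0.042,-33.75,0,0, 0,0,-0.165,0.0504,-40.5,0,0, 0,0,-0.1925,0.0588,-47.25,0,0, 0,0,-0.22,0.0672,-54,0,0, 0,0,-0.2475,0.0756,-60.75,0,0, 0,0,-0.275,0.084,-67.5,0,0, 0,0,-0.3025,0.0924,-74.25,0,0, 0,0,-0.33,0.1,-81,0,0]'
python3 - <<'E'
from wr import *
o=ctrl.get_obs();plan(o,[.4691,.1534,.2095],22.2)
E
```

```text
t: 12.87
tool_pos: [0.5039, 0.0152, 0.2028]
tool_rot: [1.347, 1.116, -1.354]
contact_force: [0.3, 0.3, -1.7]
opening: 0.0431
  opt jaw -337.8 turn [-33.2  -0.1   0.3]
  opt jaw -157.8 turn [1.468e+02 4.000e-01 1.000e-01]
  opt jaw 22.2 turn [-33.2  -0.1   0.3]
  opt jaw 202.2 turn [1.468e+02 4.000e-01 1.000e-01]
  shift mm [  -6.4  -60.7 -129. ]
  now jaw yaw -11.04 q1,q6 deg [-6.7  4.3] x axis [-0.006  0.001 -1.   ] z axis [-0.192 -0.981  0.   ]
```

```bash
python3 -m handwheel '[0,0,-0.012,-0.026,-6.7,0,0, 0,0,-0.024,-0.052,-13.4,0,0, 0,0,-0.036,-0.077,-20.1,0,0, 0,0,-0.048,-0.103,-26.8,0,0, 0,0.01,-0.0605,-0.129,-33.2,0,0, 0,0.04,-0.0605,-0.129,-33.2,0,0, 0,0.07,-0.0605,-0.129,-33.2,0,0, 0,0.1,-0.0605,-0.129,-33.2,0,0, 0,0.11,-0.0605,-0.129,-33.2,0,0, 0,0.11,-0.0605,-0.129,-33.2,0,0, 0,0.11,-0.0605,-0.129,-33.2,0,0]'
python3 - <<'E'
from wr import *
p,o,im,W,R,t=shot("w8");blobs(p,im,W,R,t,.046);plan(o,[.4691,.1534,.0245],22.2);print(o["tool_pos"])
E
```

```text
t: 13.78
tool_pos: [0.4715, 0.1519, 0.0952]
tool_rot: [0.923, 1.368, -0.926]
contact_force: [-0.4, 1.0, -1.1]
opening: 0.0432
t 13.7833
 px [367. 283.] rect (array([567.8, 130.9]), array([27.2, 16.1]), 28.3) z 0.0454
 px [435. 243.] rect (array([599.6, 167.8]), array([112.7,  43.4]), -68.0) z 0.0458
 px [395. 161.] rect (array([540.6, 220.4]), array([108.2,  20.9]), 21.5) z 0.0458
 px [393. 125.] rect (array([527.3, 239.1]), array([119.1,  21.7]), 21.4) z 0.0458
  opt jaw -337.8 turn [-0.4 -0.   0.2]
  opt jaw -157.8 turn [1.796e+02 3.000e-01 1.000e-01]
  opt jaw 22.2 turn [-0.4 -0.   0.2]
  opt jaw 202.2 turn [1.796e+02 3.000e-01 1.000e-01]
  shift mm [70.7 -1.4 -2.2]
  now jaw yaw 21.83 q1,q6 deg [  9.2 -12.6] x axis [-0.003 -0.    -1.   ] z axis [ 0.372 -0.928 -0.001]
[0.47145579 0.15188246 0.09519436]
```

View pics/w8.png

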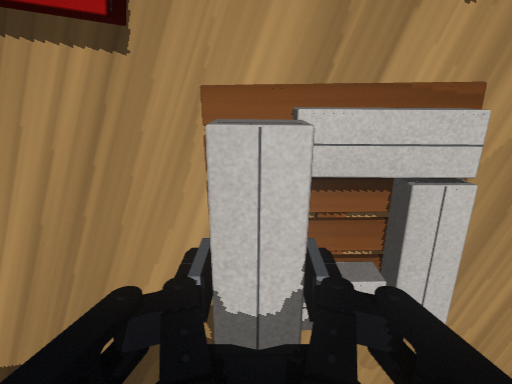

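Lined up to drop in left of the upper laid carton's end (near column 295, apparent overlap is from height). I'll lower it in stages.

```bash
python3 -m handwheel '[0,0.015,-0.001,-0.0015,0,0,0, 0,0.025,-0.001,-0.0015,0,0,0, 0,0.03,-0.001,-0.0015,0,0,0, 0,0.03,-0.001,-0.0015,0,0,0, 0,0.03,-0.001,-0.0015,0,0,0]'
python3 - <<'E'
from wr import *
p,o,im,W,R,t=shot("w9");plan(o,[.4691,.1534,.0245],22.2);print(o["tool_pos"],o["contact_force"])
cv2.imwrite("pics/w9c.png",cv2.resize(im[80:300,180:500],None,fx=2.4,fy=2.4))
E
```

```text
t: 14.25
tool_pos: [0.4711, 0.1531, 0.0667]
tool_rot: [0.924, 1.365, -0.924]
contact_force: [0.2, 0.2, -0.9]
opening: 0.043
t 14.25
  opt jaw -337.8 turn [-0.4  0.  -0. ]
  opt jaw -157.8 turn [179.6  -0.   -0. ]
  opt jaw 22.2 turn [-0.4  0.  -0. ]
  opt jaw 202.2 turn [179.6  -0.   -0. ]
  shift mm [42.2 -1.8 -1. ]
  now jaw yaw 21.83 q1,q6 deg [  9.4 -12.4] x axis [ 0.  0. -1.] z axis [ 0.372 -0.928  0.   ]
[0.47113147 0.15310181 0.06672396] [ 0.15188834  0.15297748 -0.85387134]
```

View pics/w9c.png

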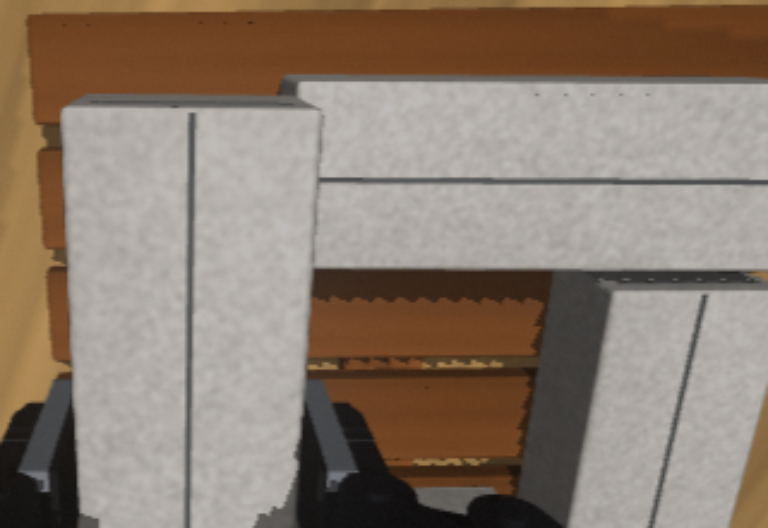

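```bash
python3 - <<'E'
from wr import *
p=ctrl.camera_params("wrist");o=ctrl.get_obs();R,t=wrist_RT(p,o)
P=ray_plane(p,[(305,115)],.046,R,t);Rt=Ro.from_rotvec(o["tool_rot"]).as_matrix();print(((P-o["tool_pos"])@Rt*1000).round(1))
E
python3 -m handwheel '[0,0.005,-0.002,-0.001,-0.3,0,0, 0,0.015,-0.002,-0.001,-0.3,0,0, 0,0.015,-0.002,-0.001,-0.3,0,0, 0,0.015,-0.002,-0.001,-0.3,0,0]'
python3 - <<'E'
from wr import *
p,o,im,W,R,t=shot("w10");plan(o,[.4691,.1534,.0245],22.2);print(o["tool_pos"],o["contact_force"])
cv2.imwrite("pics/w10c.png",cv2.resize(im[80:300,180:500],None,fx=2.4,fy=2.4))
E
```

```text
[[ 21.1  25.6 -68.8]]
t: 14.63
tool_pos: [0.4677, 0.1532, 0.0502]
tool_rot: [0.919, 1.369, -0.921]
contact_force: [0.4, -0.4, -1.5]
opening: 0.0432
t 14.6333
  opt jaw -337.8 turn [-0.1 -0.   0.1]
  opt jaw -157.8 turn [179.9   0.2   0. ]
  opt jaw 22.2 turn [-0.1 -0.   0.1]
  opt jaw 202.2 turn [179.9   0.2   0. ]
  shift mm [25.7  1.4  0.4]
  now jaw yaw 22.14 q1,q6 deg [  9.5 -12.7] x axis [-0.002 -0.    -1.   ] z axis [ 0.377 -0.926 -0.   ]
[0.46769653 0.1532073  0.05021006] [ 0.43641965 -0.41263099 -1.51333686]
```

View pics/w10c.png

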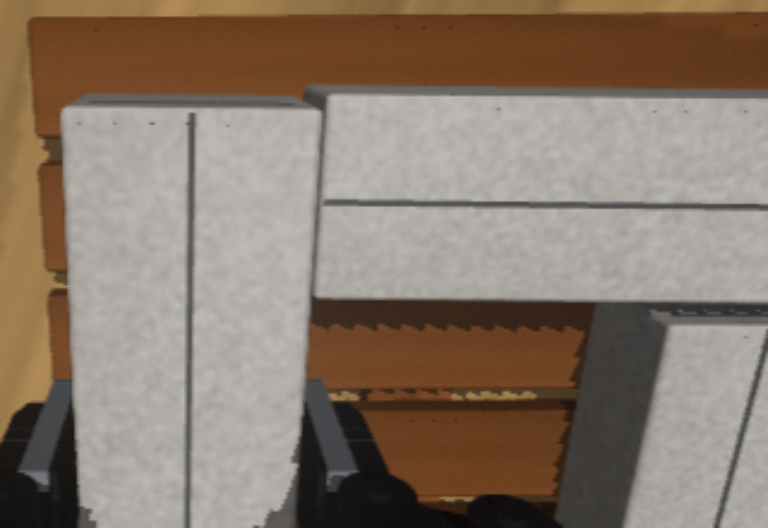

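A clear gap shows at the laid carton's end (crop column ~325), predicted at about 5 mm. I'll continue down.

```bash
python3 -m handwheel '[0,0.008,0,0,0,0,0, 0,0.014,0,0,0,0,0, 0,0.019,0,0,0,0,0, 0,0.022,0,0,0,0,0, 0,0.024,0,0,0,0,0, 0,0.025,0,0,0,0,0, 0,0.025,0,0,0,0,0]'
```

```text
t: 15.27
tool_pos: [0.4685, 0.1533, 0.026]
tool_rot: [0.92, 1.368, -0.92]
contact_force: [0.6, 0.1, -0.8]
opening: 0.0434
```

```bash
python3 -m handwheel '[0,0.0015,0,0,0,0,0, 0,0.0025,0,0,0,0,0, 0,0.0025,0,0,0,0,0]'
```

```text
t: 15.52
tool_pos: [0.4691, 0.1534, 0.0244]
tool_rot: [0.92, 1.367, -0.919]
contact_force: [-1.9, -1.4, 2.0]
opening: 0.0433
```

Touching down (+2 N). Release and rise.

```bash
python3 -m handwheel '[0.85,0,0,0,0,0,0, 0.85,0,0,0,0,0,0, 0.85,0,0,0,0,0,0, 0.85,0,0,0,0,0,0, 0.85,0,0,0,0,0,0, 0.85,-0.02,0,0,0,0,0, 0.85,-0.05,0,0,0,0,0, 0.85,-0.09,0,0,0,0,0, 1,-0.13,0,0,0,0,0, 1,-0.17,0,0,0,0,0, 1,-0.21,0,0,0,0,0, 1,-0.21,0,0,0,0,0]'
python3 - <<'E'
from wr import *
p,o,im,W,R,t=shot("w11")
blobs(p,im,W,R,t,.046);print(o["tool_pos"])
E
```

```text
t: 16.52
tool_pos: [0.473, 0.1541, 0.2444]
tool_rot: [0.928, 1.355, -0.909]
contact_force: [0.8, 0.2, 1.6]
opening: 0.0853
t 16.5167
 px [506. 301.] rect (array([864.2, 104.8]), array([58.4, 19.1]), -52.8) z 0.0431
 px [281. 224.] rect (array([532.6,  97.3]), array([118.9,  47.1]), 22.9) z 0.0457
 px [357. 194.] rect (array([601.2, 164.2]), array([118.5,  43.4]), -68.0) z 0.0458
 px [324. 123.] rect (array([531.5, 229.1]), array([119.1,  42.6]), 22.0) z 0.0458
 px [252. 154.] rect (array([466.6, 161.6]), array([118.9,  43.5]), -68.8) z 0.0457
[0.47299037 0.15413399 0.24436044]
```

View pics/w11.png

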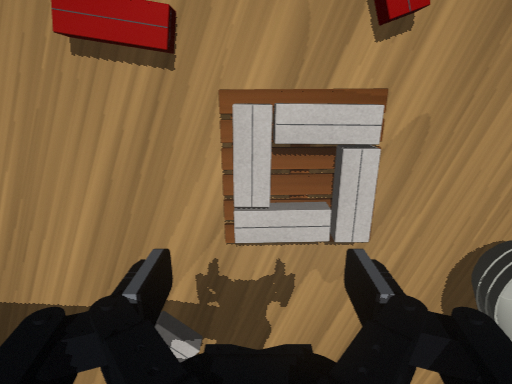

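All four are in place around the empty square, seen at (252,154), (324,123), (357,194) and (281,224). One independent check with the top camera, then I'll hand in.

Run:
```python
from wr import *
S={"L1":(531.8,228.8,22.0),"L2":(533,96.8,22.9),"A":(601.4,164.2,-68),"B":(466.6,161.6,-68.8)}
for n,k in (("L1",180),("L2",0)):
    x,y,a=S[n];a=np.radians(a+k);c,s=np.cos(a),np.sin(a)
    for m in S:
        d=np.array(S[m][:2])-[x,y];print(n,m,np.round([c*d[0]+s*d[1],-s*d[0]+c*d[1]],1),end=" | ")
    print()
p=ctrl.camera_params("top");im,d=ctrl.get_image("top");W=cloud(p,d,p["R"],p["t"])
blobs(p,im,W,p["R"],p["t"],.046,150)
o=ctrl.get_obs();print(o["t"],np.abs(o["dq"]).max())
ctrl.finish_job()
```

```text
L1 L1 [-0.  0.] | L1 L2 [ 48.3 122.8] | L1 A [-40.3  86. ] | L1 B [85.6 37.9] | 
L2 L1 [ 50.3 122.1] | L2 L2 [0. 0.] | L2 A [89.2 35.5] | L2 B [-36.   85.5] | 
 px [231. 186.] rect (array([480.3, 126.9]), array([44.9, 44.2]), -69.1) z 0.0458
 px [242. 166.] rect (array([533. ,  96.3]), array([120.5,  43.9]), 22.8) z 0.0458
 px [227. 137.] rect (array([611.6, 137.1]), array([62. , 45.9]), -68.2) z 0.046
 px [224.  44.] rect (array([873.8, 142.1]), array([95. , 94.7]), 89.3) z 0.0413
16.6167 0.07248599333853012
the job is handed in; nothing more can be done
```

Both loose 120 x 44 mm cartons are laid flat in the two open places on the trivet, and the job was handed in at about 16.6 s. It reports no verdict, so the result rests on my own checks.

- **Placement:** in the last wrist-camera view, the placed cartons are within about 3 mm and 1.5° of the ideal places, whichever laid carton is taken as laid_1. All four tops read 45.7–45.8 mm high, so the underside levels match.
- **Laid cartons:** both read within about 2 mm of their starting positions, which is about the calibration error. The highest contact force I saw was about 7 N.
- **Top camera:** at the end the arm hid much of the trivet. It confirmed one laid carton exactly where it started and saw only parts of the two placed cartons, at the right height and angle.
- **Disagreement with the description:** the loose cartons lay with their length roughly along world x, not y. I picked them by size, as they were the only two loose 120 x 44 mm white ones.

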